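# Lay a crystal vase on the engraving bed

## Robot

A 6-joint arm with a two-finger parallel gripper is mounted at the origin on the work surface. World frame = base frame: x ahead of the robot, y to its left, z up, the work surface at z = 0. Lengths are in m, angles in rad, forces in N, time in s.
With the tool pointing down it reaches from about 0.375 to 0.975 m from the base axis. Payload 3.8 kg.
Tool frame: the origin (TCP) lies midway between the tips of the shut fingers; the grasp point (between the pads) lies 19 mm behind it (r.hold_point_z is the distance from the TCP to the grasp point, in m); z points along the fingers, y is the line along which they close (so a half turn about z gives the same grasp; the last joint's range is limited). The gripper opens to 88 mm and grips with 3 to 60 N. Pads are 18 mm wide; open, the fingers measure 123 mm over their backs; the gripper's body (75 mm by 187 mm) begins 45 mm behind the grasp point.
Start: joints at [-0.037, 0.264, 1.604, -0, 1.274, -0.037], TCP at [0.675, -0, 0.239] pointing down, gripper open.
Joint ranges: [-2.63, 2.63], [-0.94, 2.18], [0.31, 2.57], [-1.31, 4.45], [0, 2.66], [-2.55, 2.55]. Speed limits (rad/s): [2.57, 2.57, 3.14, 3.14, 3.14, 3.14].

## Interface

Orientations are given as a unit quaternion [x, y, z, w].
In Python, from bench import r, set_gripper, kin, readout, snapshot, camera_params, ticket, cut_out, place_of gives the robot as it stands. The module is installed in compiled form; this text tells all that it offers. Calls block until the motion is done:
- r.move_pose(position, orientation): joint-space move of the TCP to a pose.
- r.move_linear(position, frame=None, feed=0.15, force_limit=None): straight line of the TCP; frame=None keeps the orientation; feed is the mean speed in m/s. With force_limit (N) it stops when the force on the tool has changed by that much, and returns True; else False.
- r.move_joints(angles): joint-space move.
- set_gripper(opening, effort=None): opening from 0.0 (shut) to 1.0 (fully open); effort is the grip in N (None keeps the last); returns when the fingers have stopped.
- r.hold(seconds).
- kin.ik(position, orientation): joint angles nearest the present ones, or None.
- readout.get_state(): the state.
- snapshot(name): name is "scene" or "side" or "wrist"; returns (picture, depth): 384x512x3 uint8, blue, green, red; 384x512 float32, m along the optical axis (not along the pixel's ray), 0 where there is no reading.
- camera_params(name): a dict with "intrinsics" (3x3 intrinsics, pixels), "T" (4x4, takes a point from camera to world coordinates); the wrist camera has in their place "hand_eye" (4x4, takes a point from camera to tool coordinates, whose origin is the TCP and whose axes are the flange's). Camera axes: x right, y up, looking along -z (the intrinsics and any distortion apply to the point x, -y, -z); pixel columns grow to the right and rows downward; lengths in m; the calibration is good to about 2 mm. A picture is of the moment at which its call begins: read the wrist's pose just before it. camera_params takes no time and is no camera call.
A pose or a line that the arm cannot do raises r.MotionError and nothing moves.
- ticket.finish_job(): hands the job in; it is judged then, once.
Trained networks look in the newest picture that a camera, given by its name, has taken for a name from the list of things; names that differ only in an ending like _2 or _b are one class to them, and where a whole thing is asked for, a point or a joint stands for the part that bears it (a point fixed in the world has none). Each returns a list of dicts, best first, with "p" (0 to 1); they miss things now and then, are a little off and sometimes report something else, mostly with a low value. They report only what shows in the picture. A call takes as long as a camera call. They do not tell look-alikes from the thing itself.
- cut_out(camera, thing): "mask" (384x512 bool, what is visible of it) and "bbox" ([left, top, right, bottom] in pixels, round what is visible of it).
- place_of(camera, thing): "centre" ([column, row] in pixels: a listed point, or the origin of a listed thing).
The state is a dict: "clock": time; "joint_pos": joint angles; "joint_vel": joint speeds; "effort": joint torques, N m; "ee_pos": TCP position; "eef_rot": TCP orientation; "contact_force": force on the tool from outside, world axes, zero at the start; "torque": the same for the moment, N m; "grip_width": opening from 0.0 (shut) to 1.0 (fully open); "gripper_force": force on a finger pad.
Only numpy, scipy, OpenCV 4.12 (cv2) and the standard library are available. Lean on these libraries where they do the work, as an engineer would, in place of code of your own. Each camera call takes 0.05 s, during which the arm holds its last target. There are 200 camera calls.

## Task

Tip the tall square vase over onto its side on the black mat, with its mouth pointing away from the blue stop bar and lowering it gently with the fingertips so that it does not drop onto the mat, then push it back until its base sits flush against the stop bar. Only push and support the vase: do not pick it up. Leave the glass ball, the bottle and the amber cube where they stand.

Things in the scene. Friction and masses are not known exactly. Their poses are not given: they have to be found in the camera images.
- bed: Fixed engraving bed, position and yaw vary: aluminium plate 220 x 380 mm on the table, black rubber mat on it, blue stop bar across one end. Mat: top 12 mm above the table, level and bare, 190 mm wide (x +-95 mm), y = 0 to 335 mm. Bar: 190 mm long (x), 22 mm thick (y -22 to 0), top 38 mm above the mat. Origin on the table under the middle of the bar's face; y points away from the bar.
- stop_face (a point): Foot of the stop bar's face, at the middle of the bar's length, at the height of the mat's top (12 mm above the table). x runs along the bar, y points away from it along the mat (the way the vase is to be tipped), z up.
- vase: Loose square vase of green glass, 84 x 84 mm outside, 160 mm tall, open at the top, walls 6 mm (mouth 72 x 72 mm inside), inner floor 14 mm up, 0.6 to 0.9 kg, centre of mass about 66 mm above the underside. Origin at the centre of the underside; z points from base to mouth, x and y square to its faces. Starts upright on the mat, square to the bar within 6 degrees (y away from the bar), near face about 10 to 40 mm from the bar.
- vase_base (a point): Centre of the vase's underside, axes as vase. Pushed near the top, away from the bar, the vase tips about its lower far edge; past a tilt of about 33 degrees it falls on by itself unless held back, for instance by fingertips inside the mouth against the near wall. Its foot may slide on the mat meanwhile.
- vase_mouth (a point): Centre of the vase's open mouth, in the plane of the rim, 160 mm from vase_base along the vase's z axis. Same axes as vase_base.
- ball_mid (a point): Bystander: clear glass ball on a round foot, 60 mm wide and 74 mm tall; the point is its middle, 44 mm above the table. It stands beside the bed.
- bottle_mid (a point): Bystander: white bottle with yellow label and cap, 54 mm wide and 150 mm tall; the point is half-way up. It stands beside the bed.
- cube_mid (a point): Bystander: amber glass cube, 50 mm; the point is its centre. It stands beside the bed.
Mind the look-alikes: they are no part of the job. Several things have the shape of the vase; the one meant has the colours described above.

How it is judged:
By the outcome, as a careful person would: the job done as asked, in the order asked, and still so for the second after the job is handed in, with the robot touching nothing.
It also fails if it takes over 61 s, if anything falls off the work surface, if the arm or the gripper's body presses on something with over 40 N, if the wrist force passes 120 N, or if a joint passes its speed limit or range.

## Working session

There is one attempt and no reset: what is moved stays moved. The work goes in short steps, each a Python script; the robot and the scene stay as the last script left them, time stands still between calls to the robot, and variables do not carry over. Pictures are saved under pics/ and viewed, at most 10 in all, crops included, and the job is handed in when it is done.

```bash
mkdir -p pics; python3 - <<'E'
from bench import *
import cv2,numpy as np
ims=[]
for n in("scene","side"):
    p,d=snapshot(n); np.savez(f"{n}.npz",p=p,d=d); cv2.imwrite(f"pics/{n}0.png",p)
    c=camera_params(n); print(n,np.round(c["intrinsics"],1).tolist(),np.round(c["T"],3).tolist(),[k for k in c])
    for t in("vase","bed"):
        for o in cut_out(n,t): print(t,round(o["p"],2),o["bbox"])
    for t in("vase_base","vase_mouth","stop_face","ball_mid","bottle_mid","cube_mid"):
        print(t,[(round(o["p"],2),np.round(o["centre"]).tolist()) for o in place_of(n,t)])
print(readout.get_state())
E
```

```text
scene [[493.9, 0.0, 259.0], [0.0, 493.9, 187.6], [0.0, 0.0, 1.0]] [[-0.996, 0.043, -0.075, 0.445], [-0.084, -0.663, 0.744, 0.603], [-0.018, 0.748, 0.664, 0.794], [0.0, 0.0, 0.0, 1.0]] ['intrinsics', 'T']
vase 0.84 [218.4, 173.4, 269.0, 262.5]
vase 0.84 [221.2, 109.5, 274.0, 175.0]
vase 0.66 [318.1, 136.0, 378.4, 224.9]
bed 0.63 [163.0, 197.1, 305.5, 372.2]
vase_base []
vase_mouth [(0.76, [246.0, 120.0]), (0.76, [348.0, 150.0]), (0.72, [243.0, 190.0])]
stop_face []
ball_mid [(0.66, [157.0, 256.0])]
bottle_mid [(0.55, [174.0, 208.0])]
cube_mid [(0.91, [325.0, 260.0])]
side [[400.3, 0.0, 256.1], [0.0, 400.3, 190.9], [0.0, 0.0, 1.0]] [[0.981, 0.167, -0.097, 0.451], [-0.193, 0.825, -0.531, -0.551], [-0.009, 0.54, 0.842, 0.782], [0.0, 0.0, 0.0, 1.0]] ['intrinsics', 'T']
vase 0.81 [268.5, 243.0, 329.6, 326.4]
vase 0.65 [237.0, 135.4, 287.7, 220.3]
bed 0.72 [203.6, 110.4, 322.3, 258.2]
vase_base [(0.97, [262.0, 201.0]), (0.91, [177.0, 280.0]), (0.83, [294.0, 302.0]), (0.59, [257.0, 152.0])]
vase_mouth [(0.86, [157.0, 247.0]), (0.8, [302.0, 273.0]), (0.62, [261.0, 154.0]), (0.56, [261.0, 198.
[... 180 characters left out ...]
, 'joint_pos': array([-3.69452281e-02,  2.63865860e-01,  1.60393554e+00,  2.68947407e-05,
        1.27372572e+00, -3.68760636e-02]), 'joint_vel': array([ 0.00079406,  0.00173616, -0.00175454, -0.00148167,  0.00096426,
        0.00022712]), 'effort': array([ 4.43263416e-04, -5.02039075e+01, -3.57264018e+01,  7.27730384e-02,
        1.81365683e-02,  1.51017315e-05]), 'ee_pos': array([ 6.75019573e-01, -2.43449898e-05,  2.38763620e-01]), 'eef_rot': array([7.07134017e-01, 7.07079544e-01, 3.17179186e-05, 1.52554961e-05]), 'contact_force': array([ 0.61657737,  0.79379927, -0.08639893]), 'torque': array([-0.0124551 ,  0.06211859, -0.02839343]), 'gripper_force': 0.0, 'grip_width': 1.0041883618152567}
```

View pics/scene0.png

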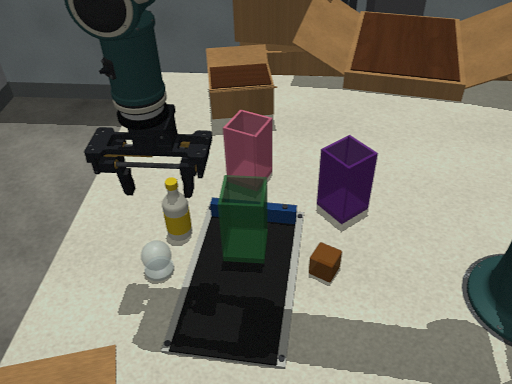

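View pics/side0.png

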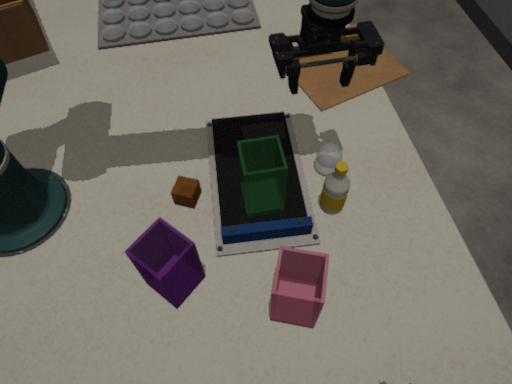

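Scene view: three vase shapes. Pink is at (248,145) off the bed, purple at (348,180) off the bed, and green at (244,218) on the black mat in front of the blue bar. The green one fits the description. The ball is at (157,257), the bottle at (176,212) and the cube at (325,262). The side view agrees: green at (262,175), bar at (267,230).

```bash
cat > h.py <<'E'
import numpy as np,cv2
from bench import *
def cloud(n,d,T=None):
    c=camera_params(n);K=c["intrinsics"];T=c["T"] if T is None else T
    v,u=np.mgrid[:384,:512]
    P=np.stack([(u-K[0,2])/K[0,0]*d,-(v-K[1,2])/K[1,1]*d,-d,np.ones_like(d)],-1)
    return (P@np.asarray(T).T)[...,:3]
E
python3 - <<'E'
from h import *
sc=[]
for n in("scene","side"):
    f=np.load(n+".npz");p,d=f["p"],f["d"];W=cloud(n,d);H=cv2.cvtColor(p,cv2.COLOR_BGR2HSV)
    ok=(d>0)
    def rect(m,name):
        q=W[m];q=q[:,:2].astype(np.float32)
        k=cv2.minAreaRect(q*1000);print(n,name,len(q),"z",np.round(np.percentile(W[m][:,2],[5,50,95]),3) if len(q) else "",[np.round(a,1) for a in k]); print(np.round(cv2.boxPoints(k)).tolist())
    h,s,v=H[...,0],H[...,1],H[...,2]
    blue=ok&(h>100)&(h<125)&(s>150)&(W[...,2]>.0)
    rect(blue&(W[...,2]>.044)&(W[...,2]<.058),"bar top")
    rect(ok&(h>55)&(h<90)&(s>60)&(W[...,2]>.166)&(W[...,2]<.182),"vase rim")
    g=ok&(h>55)&(h<90)&(s>60);print("green z",np.round(np.percentile(W[g][:,2],[1,25,50,75,99]),3),g.sum())
    m=ok&(v<45)&(abs(W[...,2]-.012)<.006)&(abs(W[...,0]-.5)<.4)
    m=cv2.morphologyEx(m.astype(np.uint8),cv2.MORPH_OPEN,np.ones((3,3)));l,lab,st,ce=cv2.connectedComponentsWithStats(m)
    rect(lab==1+np.argmax(st[1:,4]),"mat")
    for t,z,px in(("ball",.044,dict(scene=(157,256),side=(329,154))),("bottle",.1,dict(scene=(176,212),side=(336,187))),("cube",.05,dict(scene=(325,260),side=(189,192)))):
        u,w=px[n];print(t,np.round(W[w,u],3))
E
```

```text
scene bar top 247 z [0.045 0.049 0.051] [array([ 537.7, -175.7]), array([ 23.4, 187. ]), np.float64(85.5)]
[[444.0, -180.0], [630.0, -195.0], [632.0, -171.0], [445.0, -157.0]]
scene vase rim 383 z [0.167 0.171 0.173] [array([544.8, -84.2]), array([85.2, 84.3]), np.float64(89.5)]
[[502.0, -126.0], [587.0, -127.0], [587.0, -42.0], [503.0, -41.0]]
green z [0.005 0.031 0.119 0.443 0.566] 8228
scene mat 11593 z [0.009 0.012 0.014] [array([5.555e+02, 3.000e-01]), array([339.7, 200.8]), np.float64(85.9)]
[[443.0, -162.0], [644.0, -176.0], [668.0, 163.0], [467.0, 177.0]]
ball [ 0.707 -0.003  0.066]
bottle [ 0.689 -0.105  0.085]
cube [ 0.383 -0.029  0.049]
side bar top 893 z [0.046 0.051 0.053] [array([ 539.2, -177.7]), array([ 23.9, 185.2]), np.float64(86.1)]
[[446.0, -183.0], [631.0, -196.0], [632.0, -172.0], [448.0, -159.0]]
side vase rim 634 z [0.167 0.173 0.175] [array([324.3, -61.7]), array([ 93.1, 539.2]), np.float64(83.6)]
[[51.0, -78.0], [587.0, -138.0], [597.0, -45.0], [62.0, 14.0]]
green z [0.007 0.02  0.089 0.145 0.403] 6794
side mat 4989 z [0.011 0.014 0.016] [array([552.2,   9.9]), array([313.8, 188.7]), np.float64(86.2)]
[[448.0, -140.0], [636.0, -153.0], [657.0, 160.0], [468.0, 173.0]]
ball [ 0.712 -0.037  0.068]
bottle [ 0.689 -0.147  0.104]
cube [ 0.392 -0.065  0.053]
```

```bash
cat >> h.py <<'E'
from scipy.spatial.transform import Rotation as R
Z=np.array([0,0,1.])
def axes(yaw): return np.array([np.cos(yaw),np.sin(yaw),0]),np.array([-np.sin(yaw),np.cos(yaw),0])
VY=np.radians(-.7); VC=np.array([.545,-.084,.012]); BY=np.radians(-4.1); SF=np.array([.5393,-.1657,.012])
def quat(ty,tz): return R.from_matrix(np.stack([np.cross(ty,tz),ty,tz],1)).as_quat()
def q_tip(t,s):           # closing axis in the tipping plane, tool tilted by t
    _,vy=axes(VY); return quat(s*(np.cos(t)*vy-np.sin(t)*Z),-np.sin(t)*vy-np.cos(t)*Z)
def tip_pose(th,s,tmax=np.radians(65),depth=.009,tip=.009,dy=0):
    _,vy=axes(VY); t=min(th,tmax); a,b=-.081,.160-depth
    Q=VC+vy*(.042+dy+a*np.cos(th)+b*np.sin(th))+Z*(-a*np.sin(th)+b*np.cos(th))
    return Q+tip*(-np.sin(t)*vy-np.cos(t)*Z),q_tip(t,s)
def q_push(t,s):
    bx,by=axes(BY); return quat(s*bx,-np.sin(t)*by-np.cos(t)*Z)
E
python3 - <<'E'
from h import *
for s in(1,-1):
    for th in(0,20,40,65,90):
        p,q=tip_pose(np.radians(th),s); j=kin.ik(p,q); print(s,th,np.round(p,3),None if j is None else np.round(j,2))
    _,by=axes(BY)
    for y in(.32,.165):
      for t in (0,20,35):
        j=kin.ik(SF+by*y+Z*.03,q_push(np.radians(t),s)); print("push",s,y,t,None if j is None else np.round(j,2))
p,d=snapshot("scene")
cv2.imwrite("pics/crop.png",cv2.resize(p[160:290,140:350],None,fx=3.6,fy=3.6,interpolation=cv2.INTER_CUBIC))
E
```

```text
1 0 [ 0.545 -0.123  0.154] [-0.27  0.11  1.94 -0.    1.08 -1.83]
1 20 [ 0.545 -0.07   0.173] [ 0.04  0.1   1.97 -0.39  1.13 -1.34]
1 40 [ 0.546 -0.013  0.173] [ 0.32  0.23  1.93 -0.68  1.31 -0.95]
1 65 [0.547 0.052 0.145] [ 0.54  0.53  1.83 -0.88  1.61 -0.64]
1 90 [0.547 0.101 0.089] [ 0.6   0.65  1.76 -0.83  1.6  -0.57]
push 1 0.32 0 [ 0.22  0.29  1.97 -0.    0.88  0.3 ]
push 1 0.32 20 [ 0.4   0.39  1.87 -0.35  1.07  0.68]
push 1 0.32 35 [ 0.51  0.51  1.79 -0.53  1.26  0.85]
push 1 0.165 0 [-0.05  0.24  2.04 -0.    0.87  0.02]
push 1 0.165 20 [ 0.16  0.3   2.   -0.42  0.96  0.49]
push 1 0.165 35 [ 0.29  0.4   1.96 -0.64  1.12  0.75]
-1 0 [ 0.545 -0.123  0.154] [-0.27  0.11  1.94 -0.    1.08  1.32]
-1 20 [ 0.545 -0.07   0.173] [ 0.04  0.1   1.97 -0.39  1.13  1.8 ]
-1 40 [ 0.546 -0.013  0.173] [ 0.32  0.23  1.93 -0.68  1.31  2.19]
-1 65 [0.547 0.052 0.145] [ 0.54  0.53  1.83 -0.88  1.61  2.5 ]
-1 90 [0.547 0.101 0.089] None
push -1 0.32 0 None
push -1 0.32 20 [ 0.4   0.39  1.87 -0.35  1.07 -2.47]
push -1 0.32 35 [ 0.51  0.51  1.79 -0.53  1.26 -2.29]
push -1 0.165 0 None
push -1 0.165 20 None
push -1 0.165 35 [ 0.29  0.4   1.96 -0.64  1.12 -2.39]
```

View pics/crop.png

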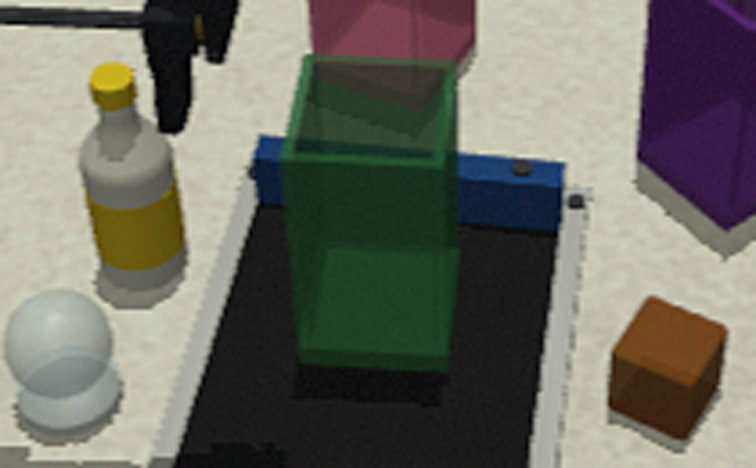

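The crop confirms it: green vase at about (370,210) on the mat in front of the blue bar. Next I move above the near wall and check the rim with the wrist camera.

```bash
python3 - <<'E'
from h import *
set_gripper(30/88)
p,q=tip_pose(0,1)
r.move_pose(p+[0,0,.10],q)
s=readout.get_state()
T=np.eye(4);T[:3,:3]=R.from_quat(s["eef_rot"]).as_matrix();T[:3,3]=s["ee_pos"]
im,d=snapshot("wrist");W=cloud("wrist",d,T@camera_params("wrist")["hand_eye"]) if "intrinsics" in camera_params("wrist") else None
cv2.imwrite("pics/wrist1.png",im)
H=cv2.cvtColor(im,cv2.COLOR_BGR2HSV);m=(d>0)&(H[...,0]>50)&(H[...,0]<95)&(H[...,1]>60)&(abs(W[...,2]-.172)<.006)
w=W[m];print(m.sum(),np.round(np.percentile(w,[1,50,99],axis=0),4).tolist())
print(cv2.minAreaRect((w[:,:2]*1000).astype(np.float32)))
print(s["clock"],s["ee_pos"],s["contact_force"],s["grip_width"])
E
```

```text
3104 [[0.5036, -0.1286, 0.1663], [0.5338, -0.08, 0.172], [0.5872, -0.0452, 0.1736]]
((545.62890625, -86.81179809570312), (84.17924499511719, 84.15706634521484), 89.38153839111328)
3.4833 [ 0.54475116 -0.12287311  0.25408072] [-0.47337591  0.17128308  0.45684523] 0.3434609379633239
```

View pics/wrist1.png

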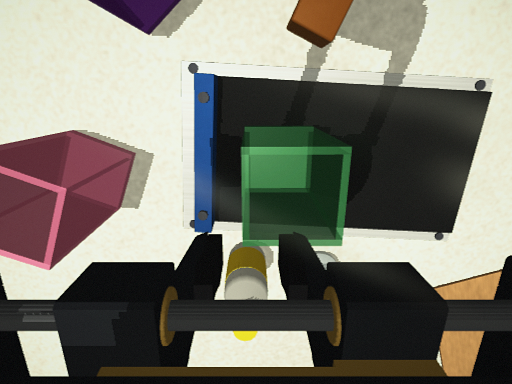

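Wrist view: the rim spans (243–350, 147–245), and the open fingertips at (212,240) and (292,240) straddle the near wall. The rim size reads 84.2 mm, so the measurement is good. Shift y by about 1.5 mm, descend, close to a loose 16 mm gap and start the tip.

```bash
sed -i 's/VC=np.array(\[.545,-.084,.012\])/VC=np.array([.5453,-.0855,.012])/' h.py; cat >> h.py <<'E'
def st(tag=""):
    s=readout.get_state();print(tag,round(s["clock"],2),np.round(s["ee_pos"],4),"F",np.round(s["contact_force"],1),"g",round(s["grip_width"]*88,1),"pad",round(float(s["gripper_force"]),1))
E
python3 - <<'E'
from h import *
p,q=tip_pose(0,1); st()
r.move_linear(p+[0,0,.03],q,feed=.15)
print(r.move_linear(p,q,feed=.06,force_limit=6)); st("in")
set_gripper(16/88,effort=3); st("gap")
for th in(6,12,18,24):
    p,q=tip_pose(np.radians(th),1); print(r.move_linear(p,q,feed=.05,force_limit=15)); st(th)
im,d=snapshot("side");cv2.imwrite("pics/side1.png",im[80:280,130:400])
E
```

```text
3.53 [ 0.5448 -0.1228  0.254 ] F [-0.2  0.1  0.5] g 30.0 pad 0.0
False
in 4.8 [ 0.5447 -0.1245  0.1537] F [-0.1  0.3 -0.2] g 29.6 pad 0.0
gap 5.21 [ 0.545  -0.1246  0.1543] F [-0.7  0.3 -0.1] g 16.1 pad 0.0
False
6 5.7 [ 0.545  -0.1092  0.1618] F [-1.  -1.7  0.3] g 16.1 pad 0.8
False
12 6.19 [ 0.5452 -0.0933  0.1676] F [-0.9 -1.3  0.1] g 15.7 pad 0.5
False
18 6.68 [ 0.5454 -0.0767  0.1718] F [-0.1 -1.8 -0.6] g 15.8 pad 0.3
False
24 7.17 [ 0.5456 -0.0599  0.1745] F [-0.5 -0.1 -0.3] g 16.0 pad 0.2
```

View pics/side1.png

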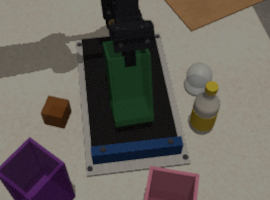

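The side view shows the vase tilted, with its foot still in place ahead of the bar at (130,115). Continue slowly over the balance point.

```bash
python3 - <<'E'
from h import *
for th in(30,36,42,48,54,60,65,70):
    p,q=tip_pose(np.radians(th),1); f=r.move_linear(p,q,feed=.03 if th<48 else .04,force_limit=15); st((th,f))
    if f: break
im,d=snapshot("scene");cv2.imwrite("pics/scene1.png",im[130:380,120:360])
W=cloud("scene",d);H=cv2.cvtColor(im,cv2.COLOR_BGR2HSV);m=(d>0)&(H[...,0]>50)&(H[...,0]<95)&(H[...,1]>60)&(abs(W[...,0]-.545)<.06)&(abs(W[...,1])<.2)
print(np.round(np.percentile(W[m],[1,50,99],axis=0),3).tolist())
E
```

```text
(30, False) 7.94 [ 0.5458 -0.0427  0.1755] F [ 0.7 -0.5  0.2] g 16.4 pad 0.1
(36, False) 8.66 [ 0.546  -0.0255  0.1744] F [-0.  -0.4 -0.9] g 15.9 pad 0.3
(42, False) 9.38 [ 0.5462 -0.0086  0.1714] F [-0.2 -0.4 -0.5] g 16.1 pad 0.5
(48, False) 9.95 [0.5464 0.0079 0.1669] F [ 0.2  0.3 -1.3] g 16.1 pad 0.8
(54, False) 10.53 [0.5465 0.0239 0.1605] F [-0.1 -1.3 -2.9] g 16.2 pad 1.1
(60, False) 11.1 [0.5467 0.039  0.1527] F [ 0.3 -0.2 -2.5] g 16.2 pad 1.3
(65, False) 11.61 [0.5469 0.051  0.1451] F [ 0.  -0.  -3.5] g 15.8 pad 1.4
(70, False) 12.13 [0.547  0.0625 0.1357] F [-0.  -1.8 -3.5] g 16.1 pad 1.6
[[0.501, -0.153, 0.01], [0.529, 0.063, 0.093], [0.586, 0.199, 0.256]]
```

View pics/scene1.png

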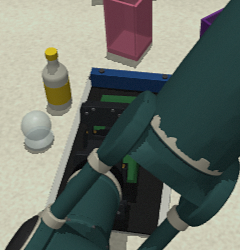

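```bash
python3 - <<'E'
from h import *
for th in(75,80,85,88):
    p,q=tip_pose(np.radians(th),1); f=r.move_linear(p,q,feed=.025,force_limit=12); st((th,f))
    if f: break
p,q=tip_pose(np.pi/2,1)
for k in range(8):
    f=r.move_linear(p+[0,0,.003-.0012*k],q,feed=.012,force_limit=8); r.hold(.1); st(("low",k,f))
    fz=np.mean([readout.get_state()["contact_force"][2]]+[ (r.hold(.03),readout.get_state()["contact_force"][2])[1] for _ in range(5)]);print("fz",round(fz,2))
    if fz>-.8 or f: break
im,d=snapshot("side");cv2.imwrite("pics/side2.png",cv2.resize(im[80:280,130:400],None,fx=2,fy=2))
E
```

```text
(75, False) 12.93 [0.5473 0.0733 0.1255] F [ 0.3 -2.1 -3.7] g 15.9 pad 1.6
(80, False) 13.68 [0.5474 0.083  0.1142] F [ 0.2 -1.7 -2.8] g 15.9 pad 1.6
(85, False) 14.43 [0.5475 0.0918 0.1021] F [ 0.  -0.6 -3. ] g 15.7 pad 1.4
(88, False) 14.94 [0.5475 0.0965 0.0943] F [ 0.7 -0.3 -2.9] g 16.0 pad 1.7
('low', 0, False) 15.5 [0.5475 0.0993 0.0922] F [ 0.4 -1.5 -4. ] g 16.0 pad 1.8
fz -3.67
('low', 1, False) 16.02 [0.5477 0.0996 0.0912] F [-0.2  1.2 -2.2] g 16.2 pad 1.7
fz -2.17
('low', 2, False) 16.53 [0.5477 0.0993 0.0899] F [ 0.2 -0.2 -0.1] g 16.1 pad 0.6
fz -0.51
```

View pics/side2.png

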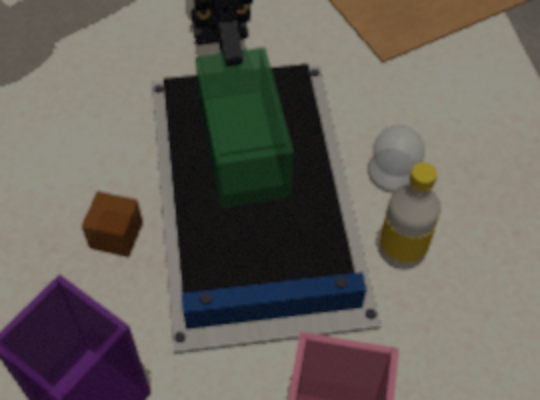

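The vase lies flat, base at (255,175) and mouth toward (235,65), with the finger unloaded. Release, back out along the finger axis and measure where it lies.

```bash
python3 - <<'E'
from h import *
p,q=tip_pose(np.pi/2,1)
r.move_linear(p+[0,0,-.0005],q,feed=.012)
set_gripper(26/88); st("open")
tz=R.from_quat(q).as_matrix()[:,2]
p=readout.get_state()["ee_pos"]
print(r.move_linear(p-tz*.04,q,feed=.06,force_limit=8)); st("out")
_,by=axes(BY)
r.move_linear(p-tz*.04+by*.03+Z*.09,q,feed=.15); st("up")
im,d=snapshot("side");W=cloud("side",d);H=cv2.cvtColor(im,cv2.COLOR_BGR2HSV)
m=(d>0)&(H[...,0]>50)&(H[...,0]<95)&(H[...,1]>60)&(abs(W[...,2]-.096)<.008)&(abs(W[...,0]-.545)<.1)
w=W[m];k=cv2.minAreaRect((w[:,:2]*1000).astype(np.float32));print(m.sum(),np.median(w[:,2]),k,cv2.boxPoints(k).round().tolist())
for s in(1,):
  for y in(.32,.165): print(np.round(kin.ik(SF+by*y+Z*.03,q_push(np.radians(30),s)),2))
E
```

```text
open 17.36 [0.5475 0.0993 0.0887] F [ 0.6 -0.7  0.3] g 26.3 pad 0.0
False
out 18.18 [0.5478 0.1356 0.1055] F [-0.4  0.2  0.5] g 26.0 pad 0.0
up 18.96 [0.5497 0.1652 0.195 ] F [-0.1  0.   0.4] g 26.1 pad 0.0
2106 0.09741844340044559 ((549.1212768554688, 39.30213928222656), (161.94778442382812, 84.57349395751953), 89.61524200439453) [[506.0, -41.0], [591.0, -42.0], [592.0, 120.0], [507.0, 121.0]]
[ 0.47  0.47  1.82 -0.48  1.19  0.8 ]
[ 0.25  0.36  1.98 -0.57  1.06  0.67]
```

```bash
python3 - <<'E'
from h import *
bx,by=axes(BY); q=q_push(np.radians(30),1)
B=lambda x,y,z: SF+bx*x+by*y+Z*(z-.012)
r.move_pose(B(-.007,.35,.19),q)
set_gripper(62/88); st("open")
r.move_linear(B(-.007,.335,.041),q,feed=.12,force_limit=8); st("down")
f=r.move_linear(B(-.007,.19,.041),q,feed=.05,force_limit=18); st(("push",f))
if not f:
    f=r.move_linear(B(-.007,.158,.041),q,feed=.02,force_limit=9); st(("push2",f))
e=readout.get_state()["ee_pos"]-SF; print("bed y",e@by,"x",e@bx)
im,d=snapshot("side");cv2.imwrite("pics/side3.png",cv2.resize(im[80:280,130:400],None,fx=2.5,fy=2.5));W=cloud("side",d);H=cv2.cvtColor(im,cv2.COLOR_BGR2HSV)
m=(d>0)&(H[...,0]>50)&(H[...,0]<95)&(H[...,1]>60)&(abs(W[...,2]-.096)<.008)&(abs(W[...,0]-.545)<.1)
w=W[m];k=cv2.minAreaRect((w[:,:2]*1000).astype(np.float32));c=cv2.boxPoints(k)/1000;print(k,np.round([[(p-SF[:2])@bx[:2],(p-SF[:2])@by[:2]] for p in c],4).tolist())
E
```

```text
open 20.96 [0.5574 0.1839 0.19  ] F [-0.5 -0.7  0.4] g 61.9 pad 0.0
down 22.36 [0.557  0.1694 0.0419] F [ 1.  -0.3  1.2] g 61.9 pad 0.0
('push', False) 25.41 [0.5459 0.0244 0.041 ] F [ 0.3  4.  -0.8] g 62.1 pad 1.7
('push2', True) 26.58 [5.443e-01 1.000e-04 4.070e-02] F [-0.4  3.6  1.8] g 61.6 pad 1.8
bed y 0.1657618564035729 x -0.00685666495901993
((536.87353515625, -73.33642578125), (188.2443389892578, 89.47662353515625), 83.34235382080078) [[-0.0579, -0.0001], [0.0315, -0.0041], [0.0399, 0.184], [-0.0495, 0.188]]
```

View pics/side3.png

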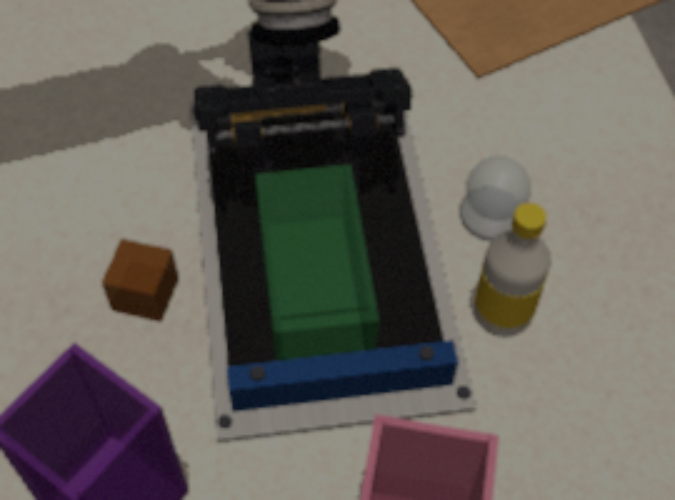

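The base at (325,340) is up against the bar, but I cannot tell from this view whether it is fully seated. Press once more with a modest force, back off and measure squareness and gap.

```bash
python3 - <<'E'
from h import *
bx,by=axes(BY); q=q_push(np.radians(30),1)
B=lambda x,y,z: SF+bx*x+by*y+Z*(z-.012)
f=r.move_linear(B(-.007,.155,.041),q,feed=.015,force_limit=14); st(("press",f))
e=readout.get_state()["ee_pos"]-SF; print("bed y",e@by)
r.hold(.3); st()
r.move_linear(B(-.007,.23,.06),q,feed=.1); r.move_linear(B(-.007,.32,.25),q,feed=.2); st("clear")
bar=None
for n in("side","scene"):
    im,d=snapshot(n);cv2.imwrite(f"pics/{n}4.png",cv2.resize(im[120:270,170:370] if n=="side" else im[160:310,140:350],None,fx=3.6,fy=3.6,interpolation=cv2.INTER_CUBIC));W=cloud(n,d);H=cv2.cvtColor(im,cv2.COLOR_BGR2HSV)
    h,s=H[...,0],H[...,1];reg=(d>0)&(abs(W[...,0]-.545)<.1)&(abs(W[...,1]+.08)<.13)
    for nm,m in(("vase",reg&(h>50)&(h<95)&(s>60)&(abs(W[...,2]-.096)<.005)),("bar",reg&(h>100)&(h<125)&(s>150)&(abs(W[...,2]-.05)<.005))):
        m=cv2.morphologyEx(m.astype(np.uint8),cv2.MORPH_OPEN,np.ones((3,3)))>0
        w=W[m]
        if len(w)<50: print(n,nm,len(w)); continue
        k=cv2.minAreaRect((w[:,:2]*1000).astype(np.float32));c=cv2.boxPoints(k)/1000
        print(n,nm,len(w),np.round(k[1],1),round(k[2],1),np.round([[(p-SF[:2])@bx[:2],(p-SF[:2])@by[:2]] for p in c],4).tolist())
E
```

```text
('press', True) 27.03 [5.446e-01 1.000e-04 4.030e-02] F [-0.7  3.4  2.9] g 62.1 pad 2.0
bed y 0.16570632060634238
 27.33 [5.446e-01 1.000e-04 4.020e-02] F [0.3 4.4 2.1] g 62.1 pad 1.6
clear 29.36 [0.5544 0.1532 0.2486] F [-1.4  0.6 -0.5] g 62.3 pad 0.0
side vase 2611 [162.9  84.2] 85.9 [[-0.0518, -0.0014], [0.0324, -0.0014], [0.0325, 0.1615], [-0.0517, 0.1616]]
side bar 850 [ 22.8 185.3] 86.2 [[-0.0917, -0.0237], [0.0936, -0.0228], [0.0934, 0.0], [-0.0918, -0.0009]]
scene vase 1121 [114.2  80.2] 85.7 [[-0.0552, 0.0013], [0.025, 0.0011], [0.0253, 0.1153], [-0.0549, 0.1155]]
scene bar 106 [39.1 24.8] 1.7 [[-0.0943, 0.0005], [-0.0918, -0.0242], [-0.0528, -0.0202], [-0.0553, 0.0044]]
```

View pics/side4.png

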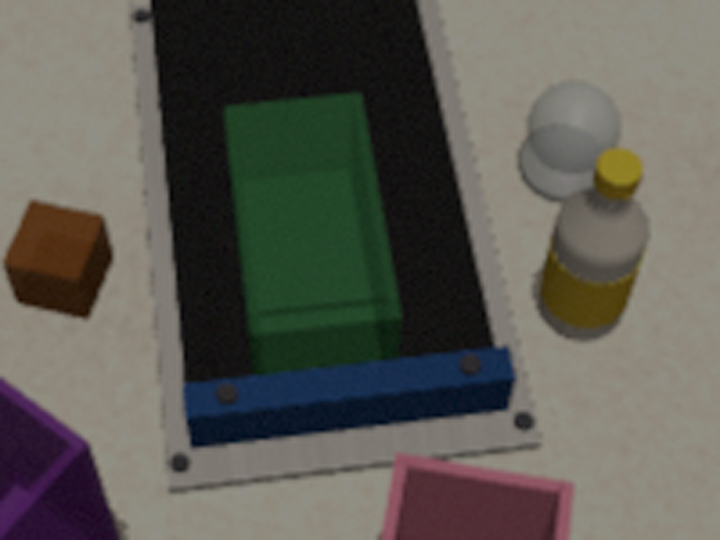

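View pics/scene4.png

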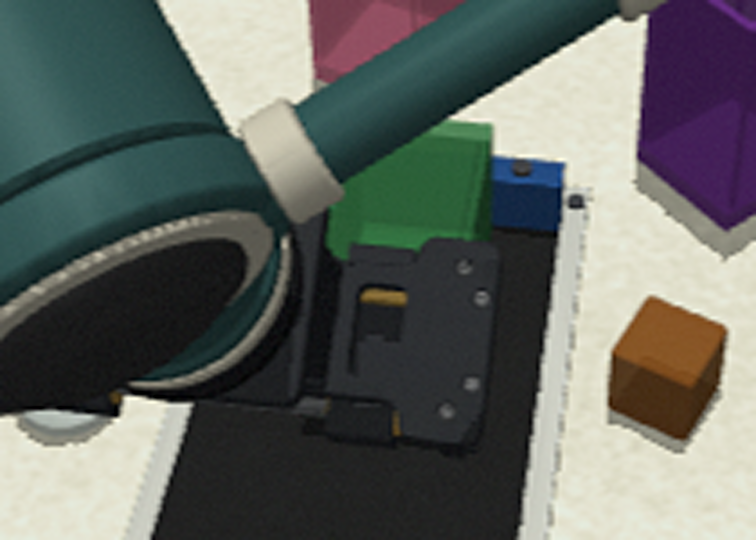

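Vase and bar agree to 0.3° in yaw, with no measurable gap between base and bar. The bystanders are where they were and the arm is clear, so I hand it in.

```bash
python3 -c "
from bench import *
print(ticket.finish_job())"
```

```text
the job is handed in; nothing more can be done
None
```

The green vase was lowered gently onto its side on the mat with its mouth away from the stop bar, then pushed back until its base sat flush against the bar. The ball, bottle and cube were not touched, and I handed the job in at about 29 s.

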